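# Refit the return spring and reamer of a citrus juicer

## Task

The juicer has been washed and needs putting back together: thread its coil spring over the drive spindle until it stands all the way down on its seat, twisting it a little if the coils snag, then set the reamer over the spindle on top of the spring and let go of it. Then check the action: push the reamer down at least half a centimetre against the spring and let it come back up by itself. Leave the lunch box, tumblers, mug, bottle opener and spoon where they are.

Things in the scene. Friction and masses are not known exactly. Their poses are not given: they have to be found in the camera images.
- juicer: Press-to-run citrus juicer, fixed to the cart: white motor base 145 mm across, steel juice bowl (148 mm across, rim 115 mm above the cart) with a spout on its -x side, a white chimney in the middle of the bowl and a grey drive spindle standing up from the chimney. Origin: centre of its underside; z up along the spindle.
- seat (a point): Spring seat: centre of the flat top of the chimney (38 mm across), 120 mm above the cart. The spindle rises 90 mm from here: a round shaft 13 mm thick, with four 3 mm wide ribs (16.5 mm across opposite ribs) from 40 to 80 mm above the seat, bevelled off over the next 6 mm, on which coils can snag.
- spindle_tip (a point): Tip of the spindle, 210 mm above the cart; its last 5 mm taper to 6 mm thick.
- spring: Steel compression spring standing upright on the cart, 60 mm tall, 26 mm outside, clear bore 19 mm, 3.2 mm wire, closed flat ends; 64 g. Origin: centre of its lower end; z up along its axis. Stiffness about 0.8 N/mm lengthwise, travel about 12 mm.
- spring_top (a point): Centre of the upper end of the spring, 60 mm above its origin.
- reamer: White ribbed citrus reamer standing upright on the cart, 66 mm tall, about 90 g, hollow below: straight-sided round skirt 56 mm across up to 30 mm, then a dome narrowing to a blunt point. Goes on at any turn. Origin: centre of its underside; z up. Resting on the seated spring, its underside is about 46 mm above the seat.
- reamer_recess (a point): Roof of the recess in the reamer's underside (40 mm across, 12 mm deep), on its axis: it comes to rest on the top of the spring. From here a bore for the spindle, 19 mm across with its mouth widened to 25 mm, runs 44 mm further up.
- reamer_point (a point): The blunt point of the reamer, 66 mm above its underside. About 4 N pushes it 5 mm down, 8 N 10 mm; the end stop is at about 12 mm.
- tumbler_a: Glass tumbler, 72 mm across at the rim, 85 mm tall; origin at the centre of its foot. The two tumblers, the spring and the reamer stand in a diagonal row (far end at the middle, near end to the right), about 140 mm apart, in any order.
- tumbler_b: The other glass tumbler, same size; origin at the centre of its foot.
- lunch_box: Purple plastic lunch box with clip-on lid, 206 x 146 x 67 mm; origin at the centre of its underside, x along its length. To be left alone.
- bottle_opener: Flat steel bottle opener, 141 x 38 x 4 mm, lying on the cart along its x; origin near its middle, on the underside. To be left alone.
- spoon: Bamboo spoon, 260 mm long, lying on the cart along its x; origin near its middle. To be left alone.
- mug: Blue stoneware mug, 80 mm across, 92 mm tall; origin at the centre of its foot. To be left alone.

How it is judged:
On the way, in this order (a step that is already met when the one before it is completed fails the run):
1. the spring is threaded over the spindle and stands down on its seat (z of spring in the frame of seat between -0.003 and 0.004 m and horizontal distance between spring and seat below 0.006 m and angle between spring's own z axis and vertical below 0.15 rad), for 0.2 s.
2. the reamer stands over the spindle on the spring, let go, with the spring not pressed in (z of reamer in the frame of seat between 0.043 and 0.052 m and horizontal distance between reamer and seat below 0.006 m and angle between reamer's own z axis and vertical below 0.15 rad and contact force between the fingers and reamer below 0.2 N), for 0.2 s.
3. the reamer is pushed down against the spring by about 5 mm or more (z of reamer in the frame of seat below 0.0415 m and horizontal distance between reamer and seat below 0.008 m), for 0.05 s.
At the end, for the whole second after the job is handed in: The spring stands on its seat around the spindle (lower end within 4 mm of the seat, within 6 mm of the axis); the reamer rests on it, back up (underside 43 to 52 mm above the seat), within 6 mm of the axis, tilted under 0.15 rad; both at rest (z of spring in the frame of seat below 0.004 m and horizontal distance between each of spring, reamer and seat below 0.006 m and z of reamer in the frame of seat between 0.043 and 0.052 m and angle between reamer's own z axis and vertical below 0.15 rad and linear speed of each of reamer, spring below 0.02 m/s); the robot touches nothing.
It fails at once if a tumbler is moved more than 30 mm or tipped (distance of any of tumbler_a, tumbler_b from where it was at the start of the episode above 0.03 m or angle between any of tumbler_a, tumbler_b's own z axis and vertical above 0.4 rad).
It fails at once if the lunch box, mug, bottle opener or spoon is moved more than 30 mm (distance of any of lunch_box, mug, bottle_opener, spoon from where it was at the start of the episode above 0.03 m).
It also fails if it takes over 72 s, if anything falls off the work surface, if the arm or the gripper's body presses on something with over 40 N, if the wrist force passes 120 N, or if a joint passes its speed limit or range.

## Robot

A 6-joint arm with a two-finger parallel gripper is mounted at the origin on the work surface. World frame = base frame: x ahead of the robot, y to its left, z up, the work surface at z = 0. Lengths are in m, angles in rad, forces in N, time in s.
With the tool pointing down it reaches from about 0.3 to 0.75 m from the base axis. Payload 8.5 kg.
Tool frame: the origin (TCP) lies on the front face of the gripper's body, between the roots of the fingers; the fingertips stand 73 mm ahead of it and the grasp point (between the pads) lies 54 mm ahead of it; z points along the fingers, y is the direction in which the jaws open and shut (so a half turn about z gives the same grasp; the last joint's range is limited). The gripper opens to 85 mm and grips with 20 to 120 N. Pads are 22 mm wide; open, the fingers measure 114 mm over their backs; the gripper's body (76 mm by 85 mm) begins 54 mm behind the grasp point. The pads swing forward as they close: fully open they stand 13 mm farther back than shut.
Start: joints at [-0.215, 0.381, 1.297, -0, 1.464, -0.215], TCP at [0.55, 0, 0.304] pointing down, gripper open.
Joint ranges: [-3.11, 3.11], [-0.89, 2.33], [0.22, 2.48], [-1.42, 4.56], [0.17, 2.85], [-2.88, 2.88]. Speed limits (rad/s): [2.39, 2.39, 3.14, 3.14, 3.14, 3.14].

## Interface

Orientations are given as a unit quaternion [w, x, y, z].
In Python, from cell import robot gives the robot as it stands.
- The arm moves only by the tool play_rows, never from a script. Its argument "commands" is a list of rows, each a list of 7 numbers: the turn, a rotation vector about the tool's x, y, z in degrees, then the shift along the tool's x, y, z in cm, then the finger opening in cm, from 0 to 8.54. A call has 1 to 8 rows; each row shifts and turns the commanded pose from where the row before left it, along the tool's axes as they then stand; what a row does not reach is not made up. A row lasts 1/10 s, in which the tool goes at most 50 mm and 8.59 degrees, less where a joint would pass 70% of its speed; a pose out of reach is approached as far as the arm can. A call is refused whole if a number of a shift passes 5 or a number of a turn 8.59, either way. A call with a gripper value outside its range is refused whole. The fingers move at their own pace and stop on an object; "force" is the grip in N (left out, the last holds). Time passes only in rows, so rows that do not move let the fingers close. It gives the time, the measured TCP pose, the force and the opening at its end, in the units of the state.
- robot.sense(): the state, without advancing time (a new reading comes with each control period).
- robot.read_camera(name): name is "scene" or "side" or "wrist"; returns a dict with "frame" (420x560x3 uint8, red, green, blue), "fx", "fy", "cx", "cy" (pixels), "xyz" and "rotation" of the camera in the world; the wrist camera has in their place "T_tool_cam" (4x4, takes a point from camera to tool coordinates, whose origin is the TCP and whose axes are the flange's). Camera axes: x right, y down, z forward; pixel columns grow to the right and rows downward; lengths in m; the calibration is good to about 2 mm. A picture is of the moment at which its call begins: read the wrist's pose just before it. There is no depth.
- robot.sign_off(): hands the job in, once; it reports no verdict.
The state is a dict: "time": time; "q": joint angles; "joint_vel": joint speeds; "joint_torque": joint torques, N m; "eef_pos": TCP position; "ee_rot": TCP orientation; "wrist_force": force on the tool from outside, world axes, zero at the start; "moment": the same for the moment, N m; "finger_gap": finger opening in m.
Only numpy, scipy, OpenCV 4.12 (cv2) and the standard library are available. Lean on these libraries where they do the work, as an engineer would, in place of code of your own. Each camera call takes 0.05 s, during which the arm holds its last target. There are 200 camera calls.

## Working session

There is one attempt and no reset: what is moved stays moved. The work goes in short steps, Python scripts to look and compute and a tool call to move; the robot and the scene stay as the last step left them, time stands still between calls to the robot, and variables do not carry over. Pictures are saved under pics/ and viewed, about 8 in all and at most 12, crops included, and the job is handed in when it is done.

Besides the shell and the picture viewer there is one more tool, called after "Emit:" as name(argument=value, ...) on one line, values as JSON. play_rows: Moves the arm, as the interface text tells. Its arguments: {"type":"object","properties":{"commands":{"type":"array","items":{"type":"array","items":{"type":"number"}}},"force":{"type":"number"}},"required":["commands"]}

```bash
mkdir -p pics; ls; cat > h.py <<'E'
import numpy as np,cv2
from cell import robot
from scipy.spatial.transform import Rotation as R
def rot(q):
    q=np.array(q,float)
    return q if q.shape==(3,3) else R.from_quat([q[1],q[2],q[3],q[0]]).as_matrix()
def cam(name,fn=None):
    s=robot.sense(); c=robot.read_camera(name)
    if 'T_tool_cam' in c:
        T=np.array(c['T_tool_cam']); Rt=rot(s['ee_rot'])
        c['R']=Rt@T[:3,:3]; c['t']=np.array(s['eef_pos'])+Rt@T[:3,3]
    else: c['R']=rot(c['rotation']); c['t']=np.array(c['xyz'])
    if fn: cv2.imwrite('pics/'+fn,c['frame'][:,:,::-1])
    np.savez(''+name+'.npz',**{k:c[k] for k in('R','t','fx','fy','cx','cy','frame')})
    return c
def ray(c,u,v):
    return c['R']@np.array([(u-c['cx'])/c['fx'],(v-c['cy'])/c['fy'],1])
def onz(c,u,v,z):
    d=ray(c,u,v); return c['t']+d*(z-c['t'][2])/d[2]
def proj(c,p):
    q=c['R'].T@(np.array(p)-c['t']); return np.array([c['fx']*q[0]/q[2]+c['cx'],c['fy']*q[1]/q[2]+c['cy']])
def tri(c1,p1,c2,p2):
    A=np.zeros((3,3));b=np.zeros(3)
    for c,p in((c1,p1),(c2,p2)):
        d=ray(c,*p);d/=np.linalg.norm(d);M=np.eye(3)-np.outer(d,d);A+=M;b+=M@c['t']
    return np.linalg.solve(A,b)
E
python3 - <<'E'
from h import *
for n in('scene','side','wrist'):
    c=cam(n,n+'0.png'); print(n,c['t'].round(3),c['R'].round(2).tolist(),c['fx'],c['cx'],c['cy'])
print(robot.sense())
E
```

```text
pics
scene [ 1.156 -0.256  0.877] [[0.26, 0.75, -0.6], [0.96, -0.2, 0.17], [0.0, -0.62, -0.78]] 411.6651574933342 272.1461245758008 204.21432213620668
side [ 0.119 -0.683  0.975] [[0.79, -0.46, 0.42], [-0.62, -0.58, 0.53], [-0.0, -0.68, -0.74]] 379.55683100437534 283.1109619708096 208.22608582664552
wrist [0.551 0.078 0.374] [[1.0, 0.0, -0.0], [0.0, -0.95, -0.31], [-0.0, 0.31, -0.95]] 325.3780783840109 281.8895703023206 207.5083394890523
{'time': 0.15, 'q': array([-2.15286569e-01,  3.81095240e-01,  1.29803881e+00, -6.45721249e-06,
        1.46360611e+00, -2.15305898e-01]), 'joint_vel': array([-0.00081965, -0.00317598, -0.00201323, -0.00010111, -0.00074659,
       -0.00079567]), 'joint_torque': array([ 1.94521621e-03, -4.48624384e+01, -2.31344014e+01, -1.86937300e-04,
        3.77541786e-03, -1.65174959e-05]), 'eef_pos': array([5.49862444e-01, 3.39165039e-05, 3.03440698e-01]), 'ee_rot': array([-4.81279744e-04,  7.07099585e-01,  7.07113744e-01, -3.12367300e-04]), 'wrist_force': array([ 0.85272683, -0.28495787,  0.07396468]), 'moment': array([ 0.00422136, -0.00820763, -0.00609604]), 'finger_gap': 0.08561347421201027}
```

View pics/scene0.png

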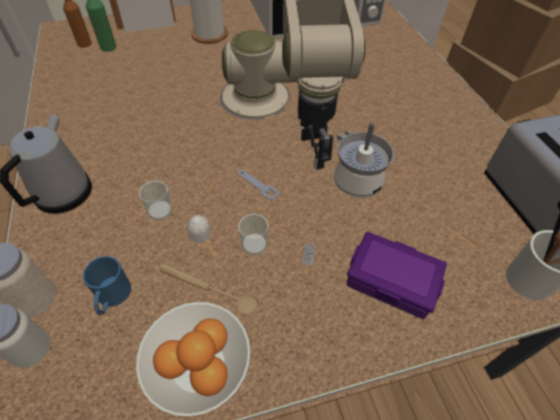

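View pics/side0.png

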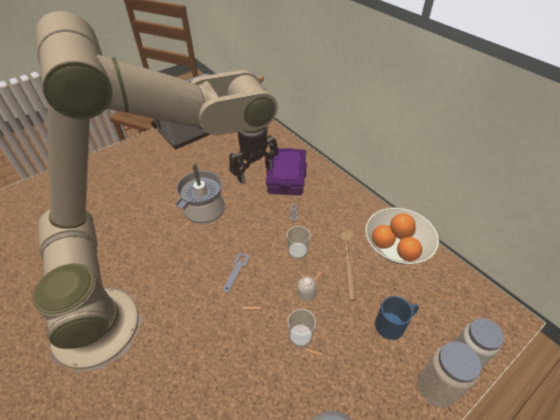

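Scene view: juicer (363,160), spring (309,254), reamer (199,229), tumblers (254,234) and (156,200). Side view: juicer (200,197), spring (294,212), reamer (307,288). Next I'll enlarge these.

```bash
python3 - <<'E'
from h import *
S=dict(np.load('scene.npz'));D=dict(np.load('side.npz'))
def crop(c,u,v,h=33):
    f=cv2.resize(c['frame'][v-h:v+h,u-h:u+h],(264,264),interpolation=cv2.INTER_CUBIC)
    for k in range(0,66,10): cv2.putText(f,str(u-h+k),(k*4,8),0,.3,(255,255,0));cv2.putText(f,str(v-h+k),(0,k*4+4),0,.3,(0,255,255))
    return f
a=np.hstack([crop(S,362,155),crop(S,309,254),crop(S,200,230)])
b=np.hstack([crop(D,200,192),crop(D,294,212),crop(D,307,288)])
cv2.imwrite('pics/m1.png',np.vstack([a,b])[:,:,::-1])
for nm,c1,c2,z in(('spring',(309,262),(294,218),0),('reamer base',(200,240),(307,297),0),('juicer tip',(371,125),(196,165),.21)):
    print(nm,onz(S,*c1,z).round(3),onz(D,*c2,z).round(3),tri(S,c1,D,c2).round(3))
E
```

```text
spring [ 0.678 -0.028  0.   ] [ 0.673 -0.033  0.   ] [ 0.676 -0.028 -0.006]
reamer base [ 0.544 -0.276  0.   ] [ 0.511 -0.29   0.   ] [ 0.523 -0.277 -0.03 ]
juicer tip [0.465 0.188 0.21 ] [0.454 0.18  0.21 ] [0.458 0.192 0.202]
```

View pics/m1.png

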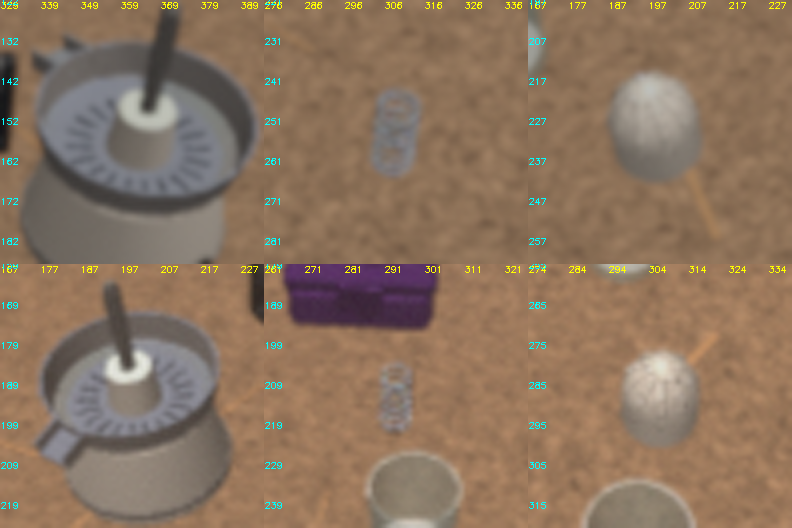

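View pics/wrist0.png

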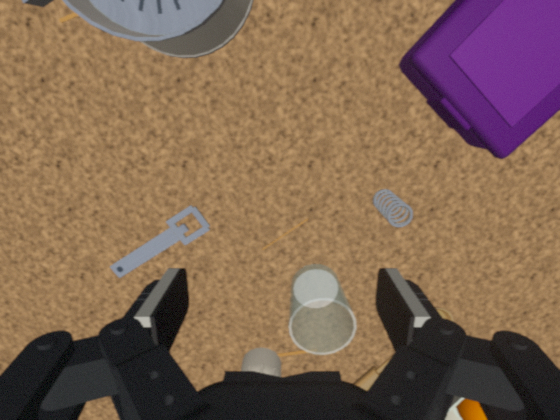

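Wrist view: spring top (400,214), base (386,196); tumbler rim (322,325). From the crops: spring scene top (311,247), base (308,261.5); side top (294,205.5), base (294.5,219). Chimney top is scene (366,149.5), side (199,184.5).

```bash
python3 - <<'E'
from h import *
S=dict(np.load('scene.npz'));D=dict(np.load('side.npz'));W=dict(np.load('wrist.npz'))
for nm,l in {'sptop .06':((S,311,247,.06),(D,294.2,205.5,.06),(W,400,214,.06)),'spbase':((S,308,261.5,0),(D,294.5,219,0),(W,386,196,0)),
 'reamer':((S,199,234.5,0),(D,307,294,0)),'seat':((S,366,149.5,.12),(D,199,184.5,.12)),'tip':((S,371,125,.21),(D,195.5,166,.21)),
 'tumbA rim':((W,322,325,.085),(S,255,225,.085))}.items():
    print(nm,[onz(*x).round(4)[:2].tolist() for x in l],tri(l[0][0],l[0][1:3],l[1][0],l[1][1:3]).round(3))
E
```

```text
sptop .06 [[0.6737, -0.0261], [0.6737, -0.0311], [0.6709, -0.0298]] [ 0.674 -0.028  0.059]
spbase [[0.6763, -0.0299], [0.671, -0.0377], [0.6746, -0.0277]] [ 0.674 -0.031 -0.006]
reamer [[0.5263, -0.2754], [0.5173, -0.2823]] [ 0.521 -0.277 -0.009]
seat [[0.4585, 0.1951], [0.4536, 0.1908]] [0.455 0.197 0.116]
tip [[0.4646, 0.1881], [0.4508, 0.1773]] [0.456 0.193 0.199]
tumbA rim [[0.5928, -0.1454], [0.5951, -0.1413]] [ 0.594 -0.143  0.086]
```

Emit:
play_rows(commands=[[0,0,0,2.5,-2.4,-1,8.5],[0,0,0,2.5,-2.4,-1,8.5],[0,0,0,2.5,-2.4,-1,8.5],[0,0,0,2.5,-2.2,0,8.5],[0,0,0,0,0,0,8.5],[0,0,0,0,0,0,8.5]])

```text
time: 0.75
eef_pos: [0.4559, 0.1002, 0.334]
ee_rot: [0.0, 0.707, 0.707, 0.0]
wrist_force: [0.9, -0.2, -1.0]
finger_gap: 0.0847
```

```bash
python3 - <<'E'
from h import *
c=cam('wrist','w1.png');np.savez('w1.npz',**{k:c[k] for k in('R','t','fx','fy','cx','cy','frame')});s=robot.sense();print(s['eef_pos'],s['ee_rot'],c['t'])
print(proj(c,[.456,.193,.12]),proj(c,[.456,.193,.21]))
E
```

```text
[0.45631969 0.099745   0.33380731] [ 4.87044500e-05  7.07085798e-01  7.07127757e-01 -8.42608578e-05] [0.45637816 0.17867643 0.40504031]
[281.33759376  84.00907869] [281.13328438  75.332534  ]
```

View pics/w1.png

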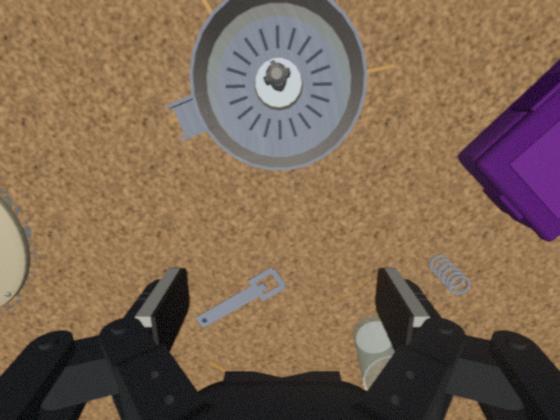

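Wrist view: spindle tip at (277,73), chimney centre (278,82); spring at (449,275). Next I'll look at the spring from the same relative pose, so the camera bias cancels.

Emit:
play_rows(commands=[[0,0,0,-2.75,2.7,1.5,8.5],[0,0,0,-2.75,2.7,1.5,8.5],[0,0,0,-2.75,2.7,2,8.5],[0,0,0,-2.75,2.7,2,8.5],[0,0,0,-2.75,2.7,2,8.5],[0,0,0,-2.75,2.7,2,8.5],[0,0,0,-2.75,2.7,2,8.5],[0,0,0,-2.75,2.7,2,8.5]])

```text
time: 1.6
eef_pos: [0.6731, -0.1227, 0.182]
ee_rot: [-0.0, 0.708, 0.707, -0.0]
wrist_force: [-0.7, 0.4, 0.8]
finger_gap: 0.0852
```

Emit:
play_rows(commands=[[0,0,0,0,0,0,8.5],[0,0,0,0,0,0,8.5],[0,0,0,0,0,0,8.5]])

```text
time: 1.9
eef_pos: [0.6719, -0.1201, 0.1842]
ee_rot: [0.0, 0.707, 0.707, 0.0]
wrist_force: [-0.1, -0.1, -0.0]
finger_gap: 0.0849
```

```bash
python3 - <<'E'
from h import *
c=cam('wrist');np.savez('w2.npz',**{k:c[k] for k in('R','t','fx','fy','cx','cy','frame')});s=robot.sense();print(s['eef_pos'],s['ee_rot'])
w=dict(np.load('w1.npz'))
f=c['frame'];e=proj(c,[.673,-.029,.06]);print(e)
def crop(f,u,v,h,s):
    u0,v0=u-h,max(v-h,0)
    o=cv2.resize(f[v0:v0+2*h,u0:u0+2*h],(400,400),interpolation=cv2.INTER_CUBIC)
    for k in range(0,2*h,5): cv2.putText(o,str(u0+k),(int(k*s),8),0,.3,(255,255,0));cv2.putText(o,str(v0+k),(0,int(k*s)+3),0,.3,(0,255,255))
    return o
cv2.imwrite('pics/m2.png',np.hstack([crop(w['frame'],278,78,30,400/60),crop(f,int(e[0]),int(e[1]),30,400/60)])[:,:,::-1])
E
```

```text
[ 0.67182777 -0.11974004  0.18471196] [3.94338513e-04 7.07024420e-01 7.07188984e-01 2.36944006e-04]
[282.73623153  78.6868505 ]
```

View pics/m2.png

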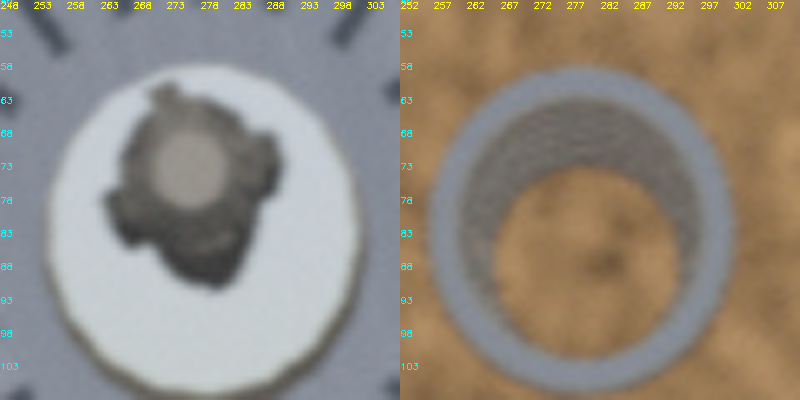

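Left crop: tip disc centre (276.5,73.5), chimney centre (278.7,82.5). Right crop: spring top ring centre (279.3,82.4), lower bore centre (280.2,87.6).

```bash
python3 - <<'E'
from h import *
a=dict(np.load('w1.npz'));b=dict(np.load('w2.npz'))
for n,x in(('tip',(a,276.5,73.5,.21)),('seat',(a,278.7,82.5,.12)),('sptop',(b,279.3,82.4,.06)),('spbase',(b,280.2,87.6,0.))):print(n,onz(*x).round(4))
print(a['t'],b['t'])
E
```

```text
tip [0.4534 0.1939 0.21  ]
seat [0.4538 0.1942 0.12  ]
sptop [ 0.6711 -0.0309  0.06  ]
spbase [ 0.6713 -0.0312  0.    ]
[0.45637816 0.17867643 0.40504031] [ 0.67247834 -0.04164008  0.25523919]
```

Emit:
play_rows(commands=[[0,0,0,4.5,-0.1,0,8.5],[0,0,0,4.4,0,0,8.5],[0,0,0,0,0,1,8.5],[0,0,0,0,0,3,8.5],[0,0,0,0,0,3,8.5],[0,0,0,0,0,1.4,8.5],[0,0,0,0,0,0,8.5],[0,0,0,0,0,0,4]], force=30)

```text
time: 2.75
eef_pos: [0.6715, -0.0312, 0.1013]
ee_rot: [0.001, 0.707, 0.707, 0.001]
wrist_force: [0.6, 0.1, 1.1]
finger_gap: 0.0728
```

Emit:
play_rows(commands=[[0,0,0,0,0,0,3.5],[0,0,0,0,0,0,3],[0,0,0,0,0,0,2.4],[0,0,0,0,0,0,2.0],[0,0,0,0,0,0,2.0],[0,0,0,0,0,0,2.0],[0,0,0,0,0,0,2.0]])

```text
time: 3.45
eef_pos: [0.6712, -0.031, 0.1002]
ee_rot: [0.0, 0.707, 0.707, 0.0]
wrist_force: [0.9, -0.6, 1.5]
finger_gap: 0.0242
```

Emit:
play_rows(commands=[[0,0,0,0,0,-2,2],[0,0,0,0,0,-4,2],[0,0,0,0,0,-4.5,2],[0,0,0,0,0,-4.5,2],[0,0,0,0,0,-4.5,2],[0,0,0,0,0,-4,2],[0,0,0,1.5,-1.5,0,2],[0,0,0,3,-3,0,2]])

```text
time: 4.25
eef_pos: [0.6264, 0.0129, 0.3347]
ee_rot: [0.001, 0.708, 0.706, 0.0]
wrist_force: [-0.0, 1.3, -0.9]
finger_gap: 0.0244
```

Emit:
play_rows(commands=[[0,0,0,3,-3,0,2],[0,0,0,3,-3,0,2],[0,0,0,3,-3,0,2],[0,0,0,3,-3,0,2],[0,0,0,3,-3,0,2],[0,0,0,3,-2.26,0,2],[0,0,0,0,0,0,2],[0,0,0,0,0,0,2]])

```text
time: 5.05
eef_pos: [0.453, 0.1943, 0.3349]
ee_rot: [0.0, 0.707, 0.708, -0.0]
wrist_force: [0.5, -0.2, -0.6]
finger_gap: 0.0246
```

```bash
python3 - <<'E'
from h import *
s=robot.sense();print(s['eef_pos'],s['ee_rot'],s['finger_gap'],s['wrist_force'])
def crop(c,u,v,h=38):
    u,v=int(u),int(v);u0,v0=max(u-h,0),max(v-h,0)
    o=cv2.resize(c['frame'][v0:v0+2*h,u0:u0+2*h],(400,400),interpolation=cv2.INTER_CUBIC)
    for k in range(0,2*h,10): cv2.putText(o,str(u0+k),(int(k*400/2/h),8),0,.3,(255,255,0));cv2.putText(o,str(v0+k),(0,int(k*400/2/h)+3),0,.3,(0,255,255))
    return o
S=cam('scene');D=cam('side');W=cam('wrist')
p=[.4536,.194,.22];q=[.4536,.194,.235]
print([proj(c,p) for c in(S,D,W)])
a=np.hstack([crop(S,*proj(S,p)),crop(D,*proj(D,p))])
cv2.imwrite('pics/m3.png',a[:,:,::-1]);cv2.imwrite('pics/w3.png',W['frame'][:,:,::-1])
E
```

```text
[0.45304238 0.19432001 0.33492411] [ 8.68260369e-05  7.06602246e-01  7.07610939e-01 -1.33880914e-04] 0.02457174857475287 [ 0.518237   -0.15739429 -0.62673165]
[array([372.16404269, 118.58398883]), array([193.04053198, 160.33558772]), array([280.352423  , 235.12130999])]
```

View pics/m3.png

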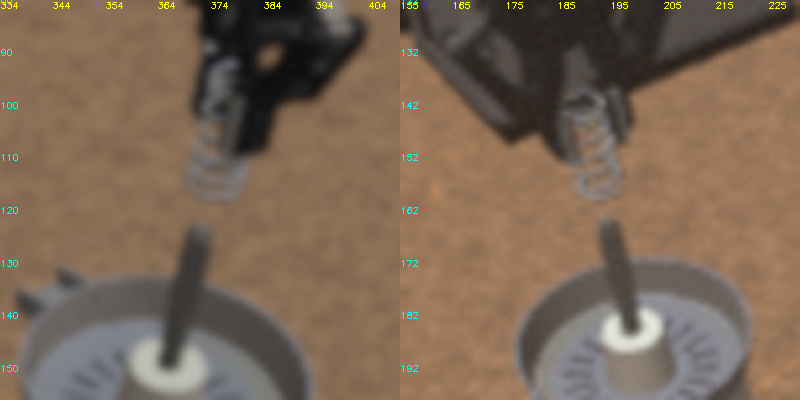

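Scene (left): the spring's lower end is on the spindle's extended axis, but the spring may be tilted. Side (right): also on axis. I'll check the tilt with an overlay.

```bash
python3 - <<'E'
from h import *
S=dict(np.load('scene.npz'));W=dict(np.load('wrist.npz'));D=dict(np.load('side.npz'))
def crop(c,u,v,h,k,ov=True):
    u0,v0=int(u)-h,max(int(v)-h,0)
    o=cv2.resize(c['frame'][v0:v0+2*h,u0:u0+2*h],None,fx=k,fy=k,interpolation=cv2.INTER_CUBIC)
    if ov:
        P=lambda p:tuple(int(x) for x in (proj(c,p)-[u0,v0]+.5)*k)
        t=np.linspace(0,2*np.pi,40)
        for z in(.235,.295):
            pts=np.array([P([.4536+.013*np.cos(a),.194+.013*np.sin(a),z]) for a in t]);cv2.polylines(o,[pts],True,(255,0,0),1)
        cv2.line(o,P([.4536,.194,.12]),P([.4536,.194,.295]),(0,255,0),1)
    return o
m=np.hstack([crop(W,280,235,57,3.5),crop(S,374,108,25,8),])if 0 else None
a=crop(W,280,225,57,3.5);b=crop(S,372,110,25,8)[:399];d=crop(D,193,152,25,8)[:399]
a=cv2.copyMakeBorder(a,0,max(0,400-a.shape[0]),0,0,cv2.BORDER_CONSTANT)[:399,:399]
p=crop(S,372,110,28,7,False)[:199,:199]
cv2.imwrite('pics/m4.png',np.hstack([a[:, :],b[:, :200+180]])[:,:,::-1])
E
```

```text
(no output)
```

View pics/m4.png

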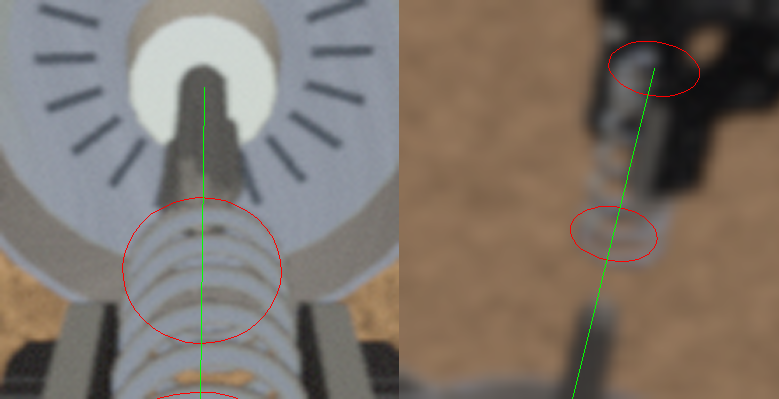

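```bash
python3 - <<'E'
from h import *
S=dict(np.load('scene.npz'));W=dict(np.load('wrist.npz'));D=dict(np.load('side.npz'))
ctr=np.array([.4533,.1943,.283])
def crop(c,u0,v0,w,h,k,tilts):
    o=cv2.resize(c['frame'][v0:v0+h,u0:u0+w],None,fx=k,fy=k,interpolation=cv2.INTER_CUBIC)
    t=np.linspace(0,2*np.pi,40)
    for tl,col in tilts:
        M=R.from_rotvec([tl,0,0]).as_matrix() # + : top leans -y
        for z in(.235,.295):
            pts=np.array([((proj(c,ctr+M@np.array([.0114*np.cos(a),.0114*np.sin(a),z-.283]))-[u0,v0]+.5)*k).astype(int) for a in t]);cv2.polylines(o,[pts],True,col,1)
    return o
tl=[(0,(255,0,0)),(.15,(0,255,0))]
w=[crop(W,218,200,124,150,3.2,x) for x in([],tl)]
s=[crop(c,*uv,40,40,3,[(0,(255,0,0))] if 0 else x) for c,uv in((S,(352,85)),(D,(172,130))) for x in([],)]
w=np.hstack(w)
s2=np.hstack([cv2.resize(x,(120,120)) for x in s])
print(w.shape)
cv2.imwrite('pics/m5.png',w[:,:,::-1])
E
```

```text
(480, 794, 3)
```

View pics/m5.png

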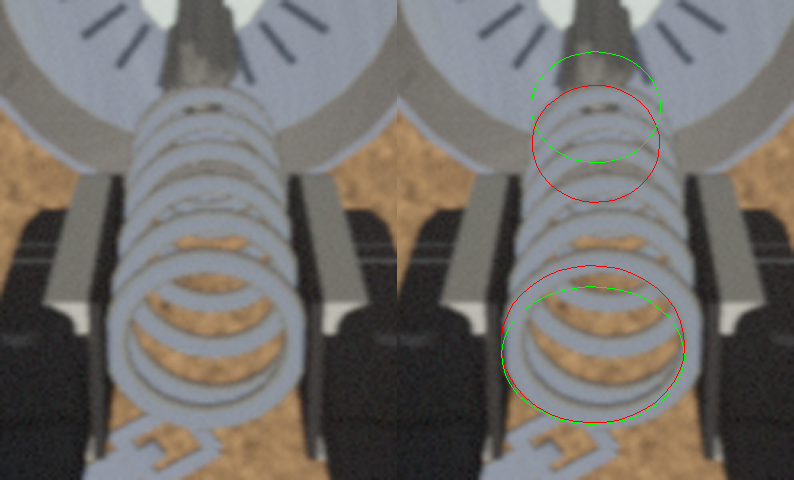

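The overlay settles it: the spring is vertical (the red model fits, the tilted green one doesn't) and sits about 1 mm to +x. I'll shift −0.8 mm in x and lower gently, watching the force.

Emit:
play_rows(commands=[[0,0,0,0,-0.08,0,2],[0,0,0,0,0,1,2],[0,0,0,0,0,1,2],[0,0,0,0,0,0.6,2],[0,0,0,0,0,0.3,2],[0,0,0,0,0,0.3,2],[0,0,0,0,0,0,2],[0,0,0,0,0,0,2]])

```text
time: 6.0
eef_pos: [0.4527, 0.194, 0.3031]
ee_rot: [0.0, 0.707, 0.707, 0.0]
wrist_force: [0.3, 0.0, 0.2]
finger_gap: 0.0244
```

Emit:
play_rows(commands=[[0,0,0,0,0,0.3,2],[0,0,0,0,0,0.3,2],[0,0,0,0,0,0.3,2],[0,0,0,0,0,0.3,2],[0,0,0,0,0,0,2],[0,0,0,0,0,0,2]])

```text
time: 6.6
eef_pos: [0.4526, 0.194, 0.2909]
ee_rot: [-0.0, 0.707, 0.707, -0.0]
wrist_force: [0.2, 0.9, -0.2]
finger_gap: 0.0242
```

Emit:
play_rows(commands=[[0,0,0,0,0,0.5,2],[0,0,0,0,0,0.5,2],[0,0,0,0,0,0.5,2],[0,0,0,0,0,0.5,2],[0,0,0,0,0,0,2]])

```text
time: 7.1
eef_pos: [0.4524, 0.1939, 0.2701]
ee_rot: [-0.0, 0.707, 0.707, -0.001]
wrist_force: [-0.9, -0.1, -1.4]
finger_gap: 0.0243
```

Emit:
play_rows(commands=[[0,0,0,0,0,0.5,2],[0,0,0,0,0,0.5,2],[0,0,0,0,0,0.5,2],[0,0,0,0,0,0.5,2],[0,0,0,0,0,0,2]])

```text
time: 7.6
eef_pos: [0.4524, 0.194, 0.2501]
ee_rot: [-0.0, 0.707, 0.707, -0.001]
wrist_force: [-0.5, 0.1, 0.2]
finger_gap: 0.0247
```

Emit:
play_rows(commands=[[0,0,0,0,0,0.6,2],[0,0,0,0,0,0.6,2],[0,0,0,0,0,0.6,2],[0,0,0,0,0,0.6,2],[0,0,0,0,0,0.2,2],[0,0,0,0,0,0,2]])

```text
time: 8.2
eef_pos: [0.4525, 0.194, 0.2246]
ee_rot: [-0.0, 0.707, 0.707, -0.0]
wrist_force: [-0.0, -0.0, 0.0]
finger_gap: 0.0244
```

Emit:
play_rows(commands=[[0,0,0,0,0,0.2,2],[0,0,0,0,0,0.2,2],[0,0,0,0,0,0,2],[0,0,0,0,0,0,2]])

```text
time: 8.6
eef_pos: [0.4527, 0.194, 0.2211]
ee_rot: [0.0, 0.707, 0.707, 0.0]
wrist_force: [0.1, -0.4, 0.5]
finger_gap: 0.0244
```

Emit:
play_rows(commands=[[0,0,0,0,0,0.15,2],[0,0,0,0,0,0.1,2],[0,0,0,0,0,0,2],[0,0,0,0,0,0,2]])

```text
time: 9.0
eef_pos: [0.4527, 0.194, 0.2187]
ee_rot: [0.0, 0.707, 0.707, 0.0]
wrist_force: [-0.7, -1.2, 5.7]
finger_gap: 0.0245
```

Contact at 5.7 N with the TCP at the expected seat height. Releasing and lifting.

Emit:
play_rows(commands=[[0,0,0,0,0,0,3.5],[0,0,0,0,0,0,5],[0,0,0,0,0,0,6],[0,0,0,0,0,-1,8.5],[0,0,0,0,0,-3,8.5],[0,0,0,0,0,-4,8.5],[0,0,0,-2.2,0,-2,8.5],[0,0,0,-4.3,0.5,0,8.5]])

```text
time: 9.8
eef_pos: [0.4578, 0.1298, 0.3221]
ee_rot: [0.002, 0.706, 0.708, 0.003]
wrist_force: [1.0, -0.6, -0.8]
finger_gap: 0.0848
```

Emit:
play_rows(commands=[[0,0,0,-2.75,0.3,0,8.5],[0,0,0,0,0,0,8.5],[0,0,0,0,0,0,8.5]])

```text
time: 10.1
eef_pos: [0.4606, 0.1013, 0.3189]
ee_rot: [0.0, 0.708, 0.707, 0.0]
wrist_force: [-0.3, 0.4, -0.9]
finger_gap: 0.0853
```

```bash
python3 - <<'E'
from h import *
s=robot.sense();print(s['eef_pos'],s['wrist_force'])
W=cam('wrist');S=cam('scene');p=proj(W,[.4536,.194,.18]).astype(int);q=proj(S,[.4536,.194,.16]).astype(int);print(p,q)
def crop(c,u,v,h):
    u0,v0=max(u-h,0),max(v-h,0); return cv2.resize(c['frame'][v0:v0+2*h,u0:u0+2*h],(390,390),interpolation=cv2.INTER_CUBIC)
cv2.imwrite('pics/m6.png',np.hstack([crop(W,*p,50),crop(S,*q,30)])[:,:,::-1])
S0=S
for n,u,v in(('mug',106,282),('spoon tip',250,305),('tumbB',156,205)):print(n,onz(S0,u,v,.03))
E
```

```text
[0.4605784  0.10125726 0.31893798] [-0.28522139  0.3871735  -0.85421028]
[268  77] [367 136]
mug [ 0.62252324 -0.50052636  0.03      ]
spoon tip [ 0.76403756 -0.1960239   0.03      ]
tumbB [ 0.42494053 -0.36896187  0.03      ]
```

View pics/m6.png

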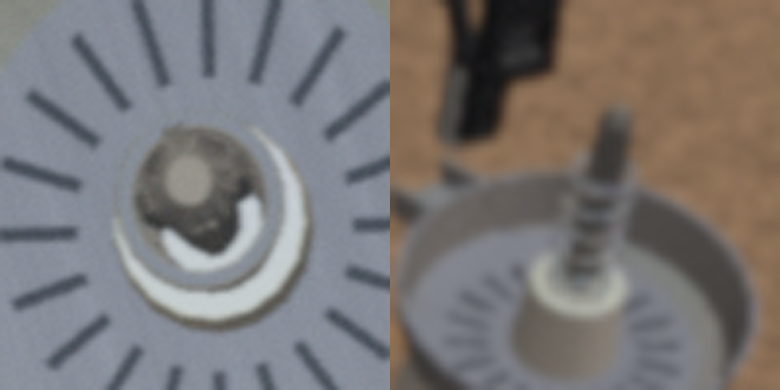

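The spring stands on the chimney around the spindle. Now to the reamer.

Emit:
play_rows(commands=[[0,0,0,-2.5,0.3,0,8.5],[0,0,0,-4.3,0.5,0,8.5],[0,0,0,-4.3,0.5,0,8.5],[0,0,0,-4.3,0.5,0,8.5],[0,0,0,-4.3,0.5,0,8.5],[0,0,0,-4.3,0.5,0,8.5],[0,0,0,-4.3,0.5,1,8.5],[0,0,0,-4.3,0.6,1,8.5]])

```text
time: 11.0
eef_pos: [0.5, -0.2253, 0.2984]
ee_rot: [0.0, 0.707, 0.708, 0.0]
wrist_force: [-0.0, 0.4, -0.0]
finger_gap: 0.0849
```

Emit:
play_rows(commands=[[0,0,0,-4,0.5,2,8.5],[0,0,0,-4,0.5,2,8.5],[0,0,0,-4,0.5,2,8.5],[0,0,0,-2.5,0.5,2,8.5],[0,0,0,0,0,1.9,8.5],[0,0,0,0,0,0,8.5],[0,0,0,0,0,0,8.5],[0,0,0,0,0,0,8.5]])

```text
time: 11.8
eef_pos: [0.5203, -0.3688, 0.2009]
ee_rot: [0.001, 0.707, 0.708, 0.0]
wrist_force: [-0.1, -1.0, 0.3]
finger_gap: 0.085
```

```bash
python3 - <<'E'
from h import *
s=robot.sense();print(s['eef_pos'],s['ee_rot'])
c=cam('wrist');np.savez('w5.npz',**{k:c[k] for k in('R','t','fx','fy','cx','cy','frame')})
f=c['frame'].copy();P=proj(c,[.521,-.277,.0]);print(P,proj(c,[.521,-.277,.066]))
t=np.linspace(0,2*np.pi,60)
for z,r in((0,.028),(.03,.028)):
    cv2.polylines(f,[np.array([proj(c,[.521+r*np.cos(a),-.277+r*np.sin(a),z]) for a in t]).astype(int)],True,(255,0,0),1)
cv2.imwrite('pics/w5.png',cv2.resize(f[0:210,180:460],None,fx=2.8,fy=2.8)[:,:,::-1])
E
```

```text
[ 0.52028524 -0.36881818  0.20094993] [1.08270992e-03 7.06621394e-01 7.07591007e-01 1.15682013e-05]
[281.77923233  84.09008368] [281.91806983  78.25641199]
```

View pics/w5.png

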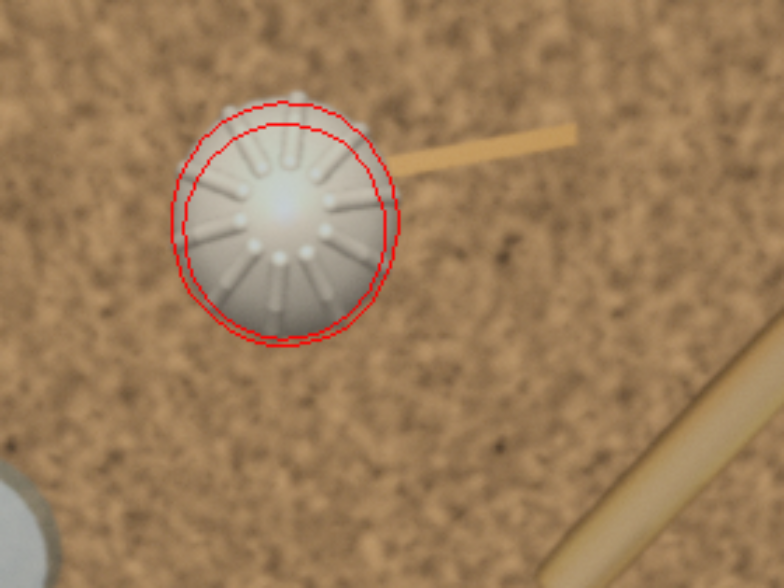

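Reamer fits the model, shifted about 1.5 mm to +y: (0.5195, −0.2755) in jaw terms.

Emit:
play_rows(commands=[[0,0,0,3,-0.1,0,8.5],[0,0,0,3.3,0,0,8.5],[0,0,0,3,0,0,8.5],[0,0,0,0,0,2,8.5],[0,0,0,0,0,4,8.5],[0,0,0,0,0,4,8.5],[0,0,0,0,0,2.7,8.5],[0,0,0,0,0,0,8.5]], force=25)

```text
time: 12.65
eef_pos: [0.5178, -0.2754, 0.0702]
ee_rot: [-0.003, 0.707, 0.707, -0.0]
wrist_force: [-0.2, 0.1, -0.3]
finger_gap: 0.0849
```

Emit:
play_rows(commands=[[0,0,0,0,0,0,7],[0,0,0,0,0,0,6.4],[0,0,0,0,0,0,6],[0,0,0,0,0,0,5.6],[0,0,0,0,0,0,5],[0,0,0,0,0,0,5],[0,0,0,0,0,0,5],[0,0,0,0,0,0,5]])

```text
time: 13.45
eef_pos: [0.519, -0.2768, 0.0739]
ee_rot: [0.001, 0.707, 0.707, 0.0]
wrist_force: [0.2, 1.0, 7.3]
finger_gap: 0.0551
```

Emit:
play_rows(commands=[[0,0,0,0,0,-0.5,5],[0,0,0,0,0,-2,5],[0,0,0,0,0,-4,5],[0,0,0,0,0,-4,5],[0,0,0,0,0,-4,5],[0,0,0,0,0,-4,5],[0,0,0,0,0,-4,5],[0,0,0,0,0,-1.5,5]])

```text
time: 14.25
eef_pos: [0.5187, -0.2766, 0.3171]
ee_rot: [0.003, 0.707, 0.707, 0.0]
wrist_force: [-0.2, -0.5, -1.4]
finger_gap: 0.0549
```

Emit:
play_rows(commands=[[0,0,0,1.7,-0.3,0,5],[0,0,0,4,-0.5,0,5],[0,0,0,4,-0.5,0,5],[0,0,0,4,-0.5,0,5],[0,0,0,4,-0.5,0,5],[0,0,0,4,-0.5,0,5],[0,0,0,4,-0.5,0,5],[0,0,0,4,-0.5,0,5]])

```text
time: 15.05
eef_pos: [0.4798, 0.0221, 0.3128]
ee_rot: [0.0, 0.707, 0.707, 0.0]
wrist_force: [0.4, 0.9, -1.1]
finger_gap: 0.0549
```

Emit:
play_rows(commands=[[0,0,0,4,-0.5,0,5],[0,0,0,4,-0.5,0,5],[0,0,0,4,-0.5,0,5],[0,0,0,3,-0.5,0,5],[0,0,0,2,-0.5,0,5],[0,0,0,0,0,0,5],[0,0,0,0,0,0,5],[0,0,0,0,0,0,5]])

```text
time: 15.85
eef_pos: [0.4557, 0.1897, 0.3125]
ee_rot: [0.0, 0.707, 0.707, -0.0]
wrist_force: [0.2, 0.2, -1.2]
finger_gap: 0.0549
```

```bash
python3 - <<'E'
from h import *
s=robot.sense();print(s['eef_pos'],s['ee_rot'],s['wrist_force'],s['finger_gap'])
S=cam('scene');D=cam('side');W=cam('wrist')
e=np.array(s['eef_pos']);b=e+[.0013,.0013,-.074]
def crop(c,u,v,h,k=390):
    u0,v0=max(int(u)-h,0),max(int(v)-h,0);o=cv2.resize(c['frame'][v0:v0+2*h,u0:u0+2*h],(k,k),interpolation=cv2.INTER_CUBIC)
    K=k/2/h;P=lambda p:((proj(c,p)-[u0,v0]+.5)*K)
    t=np.linspace(0,2*np.pi,60)
    cv2.polylines(o,[np.array([P(b+[.028*np.cos(a),.028*np.sin(a),0]) for a in t]).astype(int)],True,(255,0,0),1)
    cv2.line(o,*[tuple(int(x) for x in P([.4536,.194,z])) for z in(.12,.3)],(0,255,0),1)
    return o
m=np.hstack([crop(S,*proj(S,b),35,260),crop(D,*proj(D,b),35,260),crop(W,*proj(W,b+[0,0,.04]),75,260)])
cv2.imwrite('pics/m7.png',m[:,:,::-1])
E
```

```text
[0.45572745 0.18973639 0.3125195 ] [ 9.03297808e-05  7.07414399e-01  7.06799020e-01 -7.11478762e-05] [ 0.18627257  0.23528008 -1.19989453] 0.05486516222517722
```

View pics/m7.png

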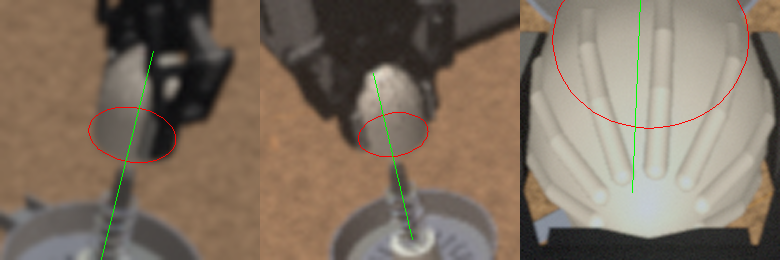

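The reamer is held upright near the axis. I'll shift (−3.2, +3.0) mm and lower.

Emit:
play_rows(commands=[[0,0,0,0.3,-0.32,0,5],[0,0,0,0,0,1,5],[0,0,0,0,0,1,5],[0,0,0,0,0,0.8,5],[0,0,0,0,0,0.4,5],[0,0,0,0,0,0.3,5],[0,0,0,0,0,0,5],[0,0,0,0,0,0,5]])

```text
time: 16.8
eef_pos: [0.4525, 0.1935, 0.2776]
ee_rot: [0.0, 0.707, 0.707, 0.0]
wrist_force: [-0.1, -0.2, 0.6]
finger_gap: 0.055
```

Emit:
play_rows(commands=[[0,0,0,0,0,0.3,5],[0,0,0,0,0,0.3,5],[0,0,0,0,0,0.3,5],[0,0,0,0,0,0.3,5],[0,0,0,0,0,0,5],[0,0,0,0,0,0,5]])

```text
time: 17.4
eef_pos: [0.4524, 0.1935, 0.2654]
ee_rot: [-0.0, 0.707, 0.707, -0.0]
wrist_force: [0.7, -0.3, -1.3]
finger_gap: 0.0554
```

Emit:
play_rows(commands=[[0,0,0,0,0,0.4,5],[0,0,0,0,0,0.4,5],[0,0,0,0,0,0.4,5],[0,0,0,0,0,0.4,5],[0,0,0,0,0,0.4,5],[0,0,0,0,0,0,5],[0,0,0,0,0,0,5]])

```text
time: 18.1
eef_pos: [0.4524, 0.1935, 0.2454]
ee_rot: [-0.0, 0.707, 0.707, -0.0]
wrist_force: [-0.5, 0.6, -0.8]
finger_gap: 0.055
```

Emit:
play_rows(commands=[[0,0,0,0,0,0.2,5],[0,0,0,0,0,0.2,5],[0,0,0,0,0,0,5],[0,0,0,0,0,0,5]])

```text
time: 18.5
eef_pos: [0.4524, 0.1935, 0.2414]
ee_rot: [-0.0, 0.707, 0.707, 0.0]
wrist_force: [0.4, -0.6, -0.6]
finger_gap: 0.0551
```

Emit:
play_rows(commands=[[0,0,0,0,0,0.1,5],[0,0,0,0,0,0.1,5],[0,0,0,0,0,0,5],[0,0,0,0,0,0,5]])

```text
time: 18.9
eef_pos: [0.4524, 0.1935, 0.2395]
ee_rot: [0.0, 0.707, 0.707, 0.0]
wrist_force: [-0.1, -0.1, 0.2]
finger_gap: 0.0547
```

Emit:
play_rows(commands=[[0,0,0,0,0,0,6],[0,0,0,0,0,0,7],[0,0,0,0,0,0,8],[0,0,0,0,0,0,8.5],[0,0,0,0,0,0,8.5],[0,0,0,0,0,0,8.5],[0,0,0,0,0,0,8.5]])

```text
time: 19.6
eef_pos: [0.4524, 0.1935, 0.2394]
ee_rot: [-0.0, 0.707, 0.707, -0.0]
wrist_force: [0.0, -0.3, -0.7]
finger_gap: 0.085
```

Emit:
play_rows(commands=[[0,0,0,0,0,-0.5,8.5],[0,0,0,0,0,-2,8.5],[0,0,0,0,0,-4,8.5],[0,0,0,0,0,-4,8.5],[0,0,0,0,0,0,8.5],[0,0,0,0,0,0,0],[0,0,0,0,0,0,0],[0,0,0,0,0,0,0]])

```text
time: 20.4
eef_pos: [0.4522, 0.1935, 0.3434]
ee_rot: [-0.001, 0.707, 0.707, -0.001]
wrist_force: [0.3, 0.2, 0.1]
finger_gap: 0.0434
```

```bash
cat > chk.py <<'E'
from h import *
s=robot.sense();print(s['time'],s['eef_pos'],s['wrist_force'],s['finger_gap'])
# white-ish blob (reamer) apparent extent in scene/side vs model silhouettes for undersides at several heights
import sys
prof=[(0,.028),(.03,.028),(.045,.022),(.058,.012),(.066,.003)]
for n in('scene','side'):
    c=cam(n,sys.argv[1]+n+'.png');f=c['frame'].astype(int);hsv=cv2.cvtColor(c['frame'],cv2.COLOR_RGB2HSV)
    m=((hsv[...,1]<60)&(hsv[...,2]>110)).astype(np.uint8)
    p=proj(c,[.4536,.194,.20]);u,v=p.astype(int);
    t=np.linspace(0,2*np.pi,60)
    best=[]
    E=cv2.Canny(c['frame'],40,100);DT=cv2.distanceTransform(255-E,cv2.DIST_L2,3)
    for z in np.arange(.140,.21,.004):
        P=np.array([proj(c,[.4536+r*np.cos(a),.194+r*np.sin(a),z+h]) for h,r in prof for a in t]).astype(np.float32)
        H=np.zeros_like(m);cv2.fillConvexPoly(H,cv2.convexHull(P).astype(np.int32),1)
        C,_=cv2.findContours(H,0,1);C=C[0][:,0]
        best.append((round(float(DT[C[:,1],C[:,0]].mean()),2),round(z-.12,3)))
    print(n,sorted(best)[:4])
E
python3 chk.py a
```

```text
20.4 [0.45218188 0.19345122 0.3433676 ] [0.32876024 0.17752288 0.14830028] 0.043425090369864916
scene [(0.85, np.float64(0.044)), (1.09, np.float64(0.048)), (1.11, np.float64(0.04)), (1.17, np.float64(0.036))]
side [(0.68, np.float64(0.048)), (0.7, np.float64(0.044)), (0.74, np.float64(0.04)), (0.79, np.float64(0.024))]
```

Contour fit puts the reamer's underside about 46 mm above the seat in both cameras. Now the push with shut fingers (contact expected at TCP z ≈ 0.305).

Emit:
play_rows(commands=[[0,0,0,0,0,0,0],[0,0,0,0,0,0,0],[0,0,0,0,0,1,0],[0,0,0,0,0,1.5,0],[0,0,0,0,0,0.7,0],[0,0,0,0,0,0,0],[0,0,0,0,0,0,0]])

```text
time: 21.2
eef_pos: [0.4525, 0.1935, 0.3126]
ee_rot: [0.0, 0.707, 0.707, 0.0]
wrist_force: [-0.2, 0.7, 1.0]
finger_gap: 0.0001
```

Emit:
play_rows(commands=[[0,0,0,0,0,0.3,0],[0,0,0,0,0,0.3,0],[0,0,0,0,0,0.2,0],[0,0,0,0,0,0,0],[0,0,0,0,0,0,0]])

```text
time: 21.7
eef_pos: [0.4524, 0.1935, 0.3045]
ee_rot: [0.0, 0.707, 0.707, 0.0]
wrist_force: [-0.1, 0.3, 0.3]
finger_gap: -0.0002
```

Emit:
play_rows(commands=[[0,0,0,0,0,0.2,0],[0,0,0,0,0,0.2,0],[0,0,0,0,0,0.2,0],[0,0,0,0,0,0,0],[0,0,0,0,0,0,0]])

```text
time: 22.2
eef_pos: [0.4525, 0.1935, 0.2986]
ee_rot: [0.0, 0.707, 0.707, 0.0]
wrist_force: [0.6, -0.6, 3.7]
finger_gap: -0.0001
```

Emit:
play_rows(commands=[[0,0,0,0,0,0.2,0],[0,0,0,0,0,0.15,0],[0,0,0,0,0,0,0],[0,0,0,0,0,0,0],[0,0,0,0,0,0,0]])

```text
time: 22.7
eef_pos: [0.4526, 0.1935, 0.2954]
ee_rot: [0.001, 0.707, 0.707, 0.001]
wrist_force: [0.2, -1.2, 7.4]
finger_gap: -0.0003
```

7.4 N, about 8–9 mm pressed. Releasing upward and clearing.

Emit:
play_rows(commands=[[0,0,0,0,0,-0.5,0],[0,0,0,0,0,-0.5,0],[0,0,0,0,0,-1,0],[0,0,0,0,0,-3,0],[0,0,0,0,0,-3,0],[0,0,0,0,0,0,0],[0,0,0,0,0,0,0],[0,0,0,0,0,0,0]])

```text
time: 23.5
eef_pos: [0.4521, 0.1934, 0.374]
ee_rot: [-0.001, 0.707, 0.707, -0.001]
wrist_force: [-0.2, 0.2, -0.7]
finger_gap: 0.0
```

```bash
python3 chk.py b; python3 - <<'E'
import cv2,numpy as np
for n,(u,v) in(('scene',(370,125)),('side',(194,165))):
    a,b=[cv2.imread(f'pics/{k}{n}.png').astype(int) for k in'ab']
    d=abs(a-b)[v-8:v+35,u-20:u+20]; print(n,'mean diff near reamer before/after push',d.mean().round(2))
E
```

```text
23.5 [0.45211264 0.19344515 0.37403069] [-0.23309923  0.16413095 -0.70017894] 4.0385699051390125e-05
scene [(0.83, np.float64(0.044)), (1.09, np.float64(0.048)), (1.12, np.float64(0.04)), (1.15, np.float64(0.036))]
side [(0.67, np.float64(0.048)), (0.71, np.float64(0.044)), (0.77, np.float64(0.02)), (0.78, np.float64(0.04))]
scene mean diff near reamer before/after push 0.88
side mean diff near reamer before/after push 1.53
```

```bash
python3 -c "
from cell import robot
print(robot.sign_off())"
```

```text
the job is handed in; nothing more can be done
None
```

The juicer is back together and its action works. I handed the job in at about 23.5 s of the 72 s allowed; no verdict was reported.

- **Spring:** it went over the spindle and ribs without snagging, so no twisting was needed. It touched the seat with 5.7 N at the expected height, and the picture after release shows it standing on the chimney around the spindle.
- **Reamer:** I set it over the spindle and let go. Contour fits in both fixed cameras put its underside about 44–48 mm above the seat; the target range is 43–52 mm.
- **Push:** closed fingers pressed it with 7.4 N, about 8–9 mm. I backed off and it came up by itself. The same fits gave the same heights afterwards, and the pictures before and after were nearly identical. The hand was then about 70 mm clear of it.

No check failed. In the scene camera the held spring at first looked tilted; a wrist-camera overlay showed it upright and about 1 mm off in x, which I corrected before lowering it. I did not look separately at whether the tumblers, lunch box, mug, bottle opener and spoon stayed put, but I saw no sign of contact with them. The final check used those fits, not a viewed picture, because I had used all 12 views.

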